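# Chill the serving slab: slide it home and hold the boost dial

### The arm

A 7-joint arm with a two-finger parallel gripper is mounted at the origin on the work surface. World frame = base frame: x ahead of the robot, y to its left, z up, the work surface at z = 0. Lengths are in mm, angles in rad, forces in N, time in s.
With the tool pointing down it reaches from about 400 to 875 mm from the base axis. Payload 4.4 kg.
Tool frame: the origin (TCP) lies midway between the tips of the shut fingers; the grasp point (between the pads) lies 19 mm behind it; z points along the fingers, y is the line along which they close (so a half turn about z gives the same grasp; the last joint's range is limited). The gripper opens to 85 mm and grips with 20 to 120 N. Pads are 22 mm wide; open, the fingers measure 114 mm over their backs; the gripper's body (76 mm by 85 mm) begins 54 mm behind the grasp point. The pads swing forward as they close: fully open they stand 13 mm farther back than shut.
Start: joints at [1.097, 0.628, 0.038, 1.517, -0.027, 0.996, -0.02], TCP at [257.813, -596.7, 203.013] pointing down, gripper open.
Joint ranges: [-3.06, 3.06], [-0.37, 2.12], [-1.25, 1.32], [0.18, 2.47], [-1.1, 4.24], [0.23, 1.98], [-2.94, 2.94]. Speed limits (rad/s): [2.57, 2.57, 3.14, 3.14, 3.14, 3.14, 3.14].

### API

Orientations are given as [roll, pitch, yaw] about the fixed x, y, z axes, in that order (R = Rz(yaw) Ry(pitch) Rx(roll)).
In Python, from cell import monitor, cams, ctrl gives the robot as it stands.
- The arm moves only by the tool drive_tool, never from a script. Its argument "motion" is a list of rows, each an object with "fingers": the opening, from 0 (shut) to 1 (fully open); "linear": the shift along the tool's x, y, z in m, a list of three; "twist": the turn about the tool's z in rad. In form: [{"fingers": fingers, "linear": [x, y, z], "twist": twist}, ...]. A call has 1 to 5 rows; each row shifts and turns the commanded pose from where the row before left it, along the tool's axes as they then stand; what a row does not reach is not made up. A row lasts 1/12 s, in which the tool goes at most 41.7 mm and 7.16 degrees, less where a joint would pass 70% of its speed; a pose out of reach is approached as far as the arm can. A call with a gripper value outside its range is refused whole. The fingers move at their own pace and stop on an object; the grip force is fixed at half the most. Time passes only in rows, so rows that do not move let the fingers close. It gives the time, the measured TCP pose, the force, the opening and the grip force at its end, in the units of the state.
- monitor.read_state(): the state, without advancing time (a new reading comes with each control period).
- cams.get_image(name): name is "side" or "top" or "wrist"; returns a dict with "color" (384x512x3 uint8, blue, green, red), "K" (3x3 intrinsics, pixels), "k1" (the pictures are not rectified: a ray, as slopes to the right and down, at radius r is drawn at 1 + k1 r^2 times it, then the intrinsics apply), "R" (3x3) and "t" (3): a world point X has camera coordinates R X + t. Camera axes: x right, y down, z forward; pixel columns grow to the right and rows downward; lengths in mm; the calibration is good to about 2 mm. A picture is of the moment at which its call begins. There is no depth.
- ctrl.finish_job(): hands the job in; it is judged then, once.
The state is a dict: "clock": time; "qpos": joint angles; "qd": joint speeds; "tau": joint torques, N m; "eef_pos": TCP position; "tool_rot": TCP orientation; "force": force on the tool from outside, world axes, zero at the start; "torque": the same for the moment, N m; "width": finger opening in mm; "gripper_force": force on a finger pad.
Only numpy, scipy, OpenCV 4.12 (cv2) and the standard library are available. Lean on these libraries where they do the work, as an engineer would, in place of code of your own. Each camera call takes 0.05 s, during which the arm holds its last target. There are 200 camera calls.

### The job

Slide the rectangular marble slab flat along the counter, without lifting it, onto the cold plate let into the counter, centred and squared up with its long side along the plate's long side, and let go of it. Then press the tab of the spring-return dial on the control box down past its first two clicks to the third, without forcing it, keep it there for two seconds, and finish while still holding it down at the third click. Leave everything else on the counter where it stands.

Things in the scene. Friction and masses are not known exactly. Their poses are not given: they have to be found in the camera images.
- slab: The rectangular marble serving slab, loose, 130 long (its x) x 60 wide (its y) x 16 mm high, about 0.25 to 0.45 kg, lying flat on the counter. Origin: centre of its underside. (A round marble stone of 90 mm also lies on the counter: not this one.)
- cold_plate: The cold plate: a dark rectangular steel plate, 170 long (its x) x 110 mm wide (its y), with an 8 mm bright rim around it, let flush into the counter (no step: the slab slides straight over it). Fixed. Origin: centre of its upper face, at counter height; z up.
- dial_box: The control box: fixed grey box, base plate 110 (x) x 106 (y) x 12 mm, two rounded cheeks 121 mm high with a black drum between them; the finger tab sticks out of the drum to the box's -x side (its front, towards the robot). Origin: centre of the underside, straight below the drum's axle; z up, y along the axle.
- dial_axle (a point): Middle of the drum's axle, 85 mm above the counter; the axle lies along the box's y.
- dial_pad (a point): Pressing point: middle of the upper face of the black finger tab, 85 mm from the axle; moves with the tab. The tab is flat, 26 wide, 8 mm thick, ends 100 mm from the axle; two thin steel bars at 72 and 98 mm. Its upper face lies on a radius of the axle: at rest it slopes up 0.436 rad above level (pad 121 mm above the counter), at the third click 0.344 rad below level (pad 56 mm up).
- dial (a joint): Turn of the dial, rad: 0 at rest (tab up), grows as the tab is pressed down. Clicks at 0.26, 0.52, 0.78 (third); a steel rib on the drum then stands at the 2nd, 3rd, 4th brass pin of the cheeks. A spring returns it to 0 from anywhere, so it must be held. At the pad it takes 2 to 7 N, rising and dipping at each click; firm end stop at 0.86.
- bottle: Bystander: green wine bottle, 74 mm across, 290 mm high. Origin: centre of its base.
- jug: Bystander: white ceramic jug with a handle, 90 mm across, 130 mm high. Origin: centre of its base.
- tumbler: Bystander: glass tumbler, 68 mm across, 85 mm high. Origin: centre of its base.
- round_stone: Bystander: round marble stone, 90 mm across, 14 mm high. Origin: centre of its underside.
- stopper: Bystander: small steel bottle stopper, 34 mm across, 42 mm high. Origin: centre of its underside.
- jar: Bystander: amber glass jar with a steel lid, 64 mm across, 75 mm high. Origin: centre of its base.
- saucer: Bystander: blue saucer, 120 mm across, 18 mm high. Origin: centre of its underside.
Not all that is in view belongs to the job. What is shaped like the slab but blue is not meant.

How it is judged:
By the outcome, as a careful person would: the job done as asked, in the order asked, and still so for the second after the job is handed in, while the arm keeps its last pose, push and grip.
It also fails if it takes over 59 s, if anything falls off the work surface, if the arm or the gripper's body presses on something with over 40 N, if the wrist force passes 120 N, or if a joint passes its speed limit or range.

## Working session

There is one attempt and no reset: what is moved stays moved. The work goes in short steps, Python scripts to look and compute and a tool call to move; the robot and the scene stay as the last step left them, time stands still between calls to the robot, and variables do not carry over. Pictures are saved under pics/ and viewed, at most 10 in all, crops included, and the job is handed in when it is done.

Besides the shell and the picture viewer there is one more tool, called after "Emit:" in YAML: its name, and indented under it one key for each argument. drive_tool: Moves the arm, as the interface text tells. Its arguments: {"type":"object","properties":{"motion":{"type":"array"}},"required":["motion"]}

```bash
ls; mkdir -p pics
cat > h.py <<'E'
import numpy as np, cv2
from cell import monitor, cams, ctrl
import pickle
def snap(n,f):
    d=cams.get_image(n); cv2.imwrite(f'pics/{f}.png',d['color']); pickle.dump(d,open(f'pics/{f}.pkl','wb')); return d
def load(f): return pickle.load(open(f'pics/{f}.pkl','rb'))
def dist(d): return np.array([float(d['k1']),0,0,0,0])
def ray(d,px,z=0):
    "pixels -> world points on plane z"
    p=np.array(px,float).reshape(-1,1,2); R=np.array(d['R']);t=np.array(d['t']).ravel()
    n=cv2.undistortPoints(p,np.array(d['K'],float),dist(d)).reshape(-1,2)
    v=np.c_[n,np.ones(len(n))]@R; c=-R.T@t
    return c+v*((z-c[2])/v[:,2])[:,None]
def proj(d,X):
    return cv2.projectPoints(np.array(X,float).reshape(-1,1,3),cv2.Rodrigues(np.array(d['R'],float))[0],np.array(d['t'],float),np.array(d['K'],float),dist(d))[0].reshape(-1,2)
E
python3 - <<'E'
from h import *
a=snap('top','top0');b=snap('side','side0')
print(monitor.read_state())
for d in(a,b): print(d['K'],d['k1'],-np.array(d['R']).T@d['t'],d['R'])
cv2.imwrite('pics/top0b.png',cv2.resize(a['color'],(800,600),interpolation=3))
cv2.imwrite('pics/side0b.png',cv2.resize(b['color'],(800,600),interpolation=3))
E
```

```text
pics
{'clock': 0.1, 'qpos': array([ 1.09720461,  0.62926681,  0.03843436,  1.51823159, -0.02696935,
        0.99630303, -0.02003073]), 'qd': array([-5.44604888e-04, -2.66024322e-03,  2.78150497e-04, -3.19734477e-03,
       -7.64338063e-04, -3.06043038e-05, -2.55454093e-03]), 'tau': array([ 3.75885182e-03, -5.64523280e+01,  1.23071004e+00, -1.93970436e+01,
        1.13146429e-02,  5.54146391e-03,  1.06055154e-05]), 'eef_pos': array([ 257.57011023, -596.14638436,  202.18400538]), 'tool_rot': array([-3.13990197e+00,  3.65825411e-05,  4.07786927e-01]), 'force': array([-0.11777136, -0.09374512, -0.37185155]), 'torque': array([-0.06075042,  0.00077418,  0.05039216]), 'gripper_force': 0.0, 'width': 85.07469909102777}
[[412.21947684   0.         249.94971973]
 [  0.         412.21947684 189.47012912]
 [  0.           0.           1.        ]] -0.13281518858226116 [ 311.98141107   78.40601339 1444.66366012] [[-0.02282526 -0.99967581 -0.01128238]
 [-0.98416832  0.02445236 -0.17554146]
 [ 0.17576043  0.00709698 -0.98440739]]
[[394.95676338   0.         257.7127814 ]
 [  0.         394.95676338 195.06148594]
 [  0.           0.           1.        ]] -0.13159414504652592 [282.42527572 682.56838488 861.54544705] [[-9.01292639e-01 -4.33210367e-01 -5.97041726e-04]
 [-3.27766963e-01  6.82817874e-01 -6.52938411e-01]
 [ 2.83267360e-01 -5.88292893e-01 -7.57410770e-01]]
```

View pics/top0b.png

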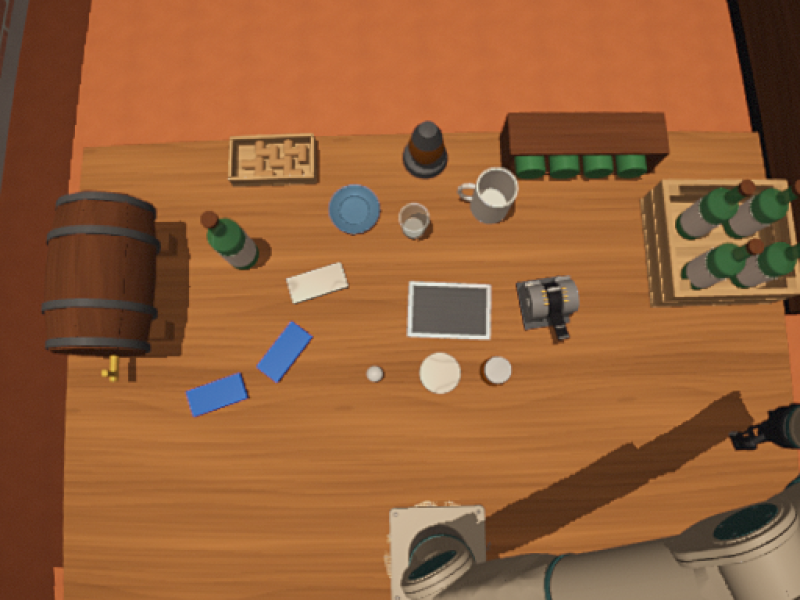

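View pics/side0b.png

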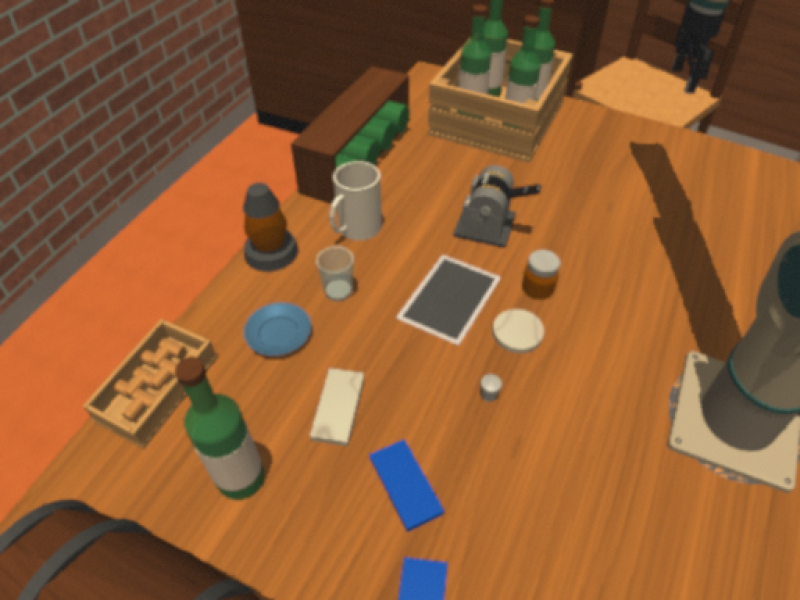

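Top view (800x600): slab candidates are the white rectangle (317,283), blue blocks (285,351) and (217,394), and the round stone (440,373). The white rectangle fits the description. The plate is at (450,310), the dial at (550,303) with its tab pointing down and slightly right. Next is a close crop.

Run:
```python
from h import *
d=load('top0');c=d['color'][160:255,178:378]
cv2.imwrite('pics/crop0.png',cv2.resize(c,(800,380),interpolation=cv2.INTER_CUBIC))
# contours: slab (bright low-sat) and plate rim
im=d['color'];hsv=cv2.cvtColor(im,cv2.COLOR_BGR2HSV)
m=((hsv[...,1]<90)&(hsv[...,2]>140)).astype(np.uint8)
for nm,(x0,y0,x1,y1),z in(('slab',(178,162,226,198),16),('rim',(255,174,320,222),0)):
    mm=np.zeros_like(m);mm[y0:y1,x0:x1]=m[y0:y1,x0:x1]
    cs=max(cv2.findContours(mm,0,1)[0],key=cv2.contourArea).reshape(-1,2)
    W=ray(d,cs,z)[:,:2].astype(np.float32);r=cv2.minAreaRect(W);print(nm,r,cv2.minAreaRect(cs))
P={'bottle':(247,262,0),'jar top':(498,370,75),'stone':(440,373,14),'stopper':(374,374,30),'tumbler':(414,222,40),'saucer':(354,210,10),'jug base':(492,207,60)}
for k,(u,v,z) in P.items(): print(k,ray(d,[(u*.64,v*.64)],z)[0].round())
```

```text
slab ((603.9998168945312, 256.556884765625), (59.230743408203125, 131.5126495361328), 16.230520248413086) ((202.3790283203125, 180.41282653808594), (16.28581428527832, 37.105411529541016), 72.6459732055664)
rim ((535.347900390625, -42.44178009033203), (189.99105834960938, 128.12733459472656), 86.06195831298828) ((287.05108642578125, 198.27294921875), (53.3287239074707, 35.67737579345703), 2.385944128036499)
bottle [659. 420.   0.]
jar top [ 391. -136.   75.]
stone [392. -17.  14.]
stopper [392. 129.  30.]
tumbler [732.  32.  40.]
saucer [774. 169.  10.]
jug base [ 757. -144.   60.]
```

View pics/crop0.png

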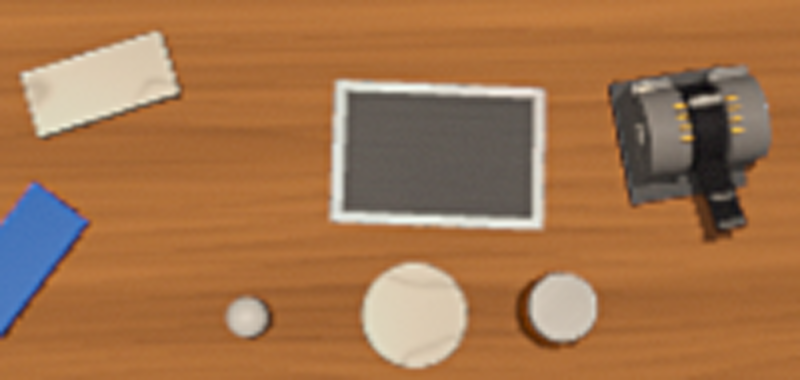

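The close crop confirms the white rectangular slab: 131x59 mm measured, centre (604,257), long side at 106.2°. The plate is at (535,-42) with its long side at 86.1°, and the path between them is clear. I'll move now.

```bash
cat >> h.py <<'E'
def go(x,y,z=None,yaw=None):
    s=monitor.read_state();p=np.array(s['eef_pos']);w=s['tool_rot'][2]
    R=cv2.Rodrigues(np.array([0,0,w]))[0]@np.diag([1,-1,-1.])
    dl=R.T@(np.array([x,y,p[2] if z is None else z])-p)
    print('t',s['clock'],'pos',p.round(1),'rot',np.round(s['tool_rot'],3),'tool d mm',dl.round(1),'|d|',np.linalg.norm(dl).round(1))
    if yaw is not None: print('twist',round(-(yaw-w),3))
E
python3 -c "
from h import *
go(604,256.6,None,1.854)"
```

```text
t 0.1 pos [ 257.6 -596.1  202.2] rot [-3.14   0.     0.408] tool d mm [ 656.2 -645.4    0. ] |d| 920.4
twist -1.446
```

Emit:
drive_tool:
  motion:
    - {"fingers": 1,"linear": [0.026,-0.026,0],"twist": 0}
    - {"fingers": 1,"linear": [0.026,-0.026,0],"twist": 0}
    - {"fingers": 1,"linear": [0.026,-0.026,0],"twist": 0}
    - {"fingers": 1,"linear": [0.026,-0.026,0],"twist": 0}
    - {"fingers": 1,"linear": [0.026,-0.026,0],"twist": 0}

```text
clock: 0.52
eef_pos: [325.7, -423.9, 202.7]
tool_rot: [-3.141, 0.0, 0.407]
force: [0.5, -1.2, 0.3]
width: 85.5
gripper_force: 0.0
```

Emit:
drive_tool:
  motion:
    - {"fingers": 1,"linear": [0.026,-0.026,0],"twist": 0}
    - {"fingers": 1,"linear": [0.026,-0.026,0],"twist": 0}
    - {"fingers": 1,"linear": [0.026,-0.026,0],"twist": 0}
    - {"fingers": 1,"linear": [0.026,-0.026,0],"twist": 0}
    - {"fingers": 1,"linear": [0.026,-0.026,0],"twist": 0}

```text
clock: 0.93
eef_pos: [393.5, -253.1, 202.9]
tool_rot: [-3.141, 0.0, 0.408]
force: [-0.2, -1.6, 0.5]
width: 85.0
gripper_force: 0.0
```

Emit:
drive_tool:
  motion:
    - {"fingers": 1,"linear": [0.026,-0.026,0],"twist": 0}
    - {"fingers": 1,"linear": [0.026,-0.026,0],"twist": 0}
    - {"fingers": 1,"linear": [0.026,-0.026,0],"twist": 0}
    - {"fingers": 1,"linear": [0.026,-0.026,0],"twist": 0}
    - {"fingers": 1,"linear": [0.026,-0.026,0],"twist": 0}

```text
clock: 1.35
eef_pos: [461.3, -82.3, 202.9]
tool_rot: [-3.141, 0.0, 0.408]
force: [1.4, 0.0, -0.6]
width: 85.7
gripper_force: 0.0
```

Emit:
drive_tool:
  motion:
    - {"fingers": 1,"linear": [0.026,-0.026,0],"twist": 0}
    - {"fingers": 1,"linear": [0.026,-0.026,0],"twist": 0}
    - {"fingers": 1,"linear": [0.026,-0.026,0],"twist": 0}
    - {"fingers": 1,"linear": [0.026,-0.026,0],"twist": 0}
    - {"fingers": 1,"linear": [0.026,-0.026,0],"twist": 0}

```text
clock: 1.77
eef_pos: [529.1, 88.6, 202.8]
tool_rot: [-3.142, 0.001, 0.408]
force: [0.6, 0.2, 0.5]
width: 85.1
gripper_force: 0.0
```

Emit:
drive_tool:
  motion:
    - {"fingers": 1,"linear": [0.026,-0.025,0],"twist": 0}
    - {"fingers": 1,"linear": [0.026,-0.025,0],"twist": 0}
    - {"fingers": 1,"linear": [0.026,-0.025,0],"twist": 0}
    - {"fingers": 1,"linear": [0.026,-0.025,0],"twist": 0}
    - {"fingers": 1,"linear": [0.026,-0.025,0],"twist": 0}

```text
clock: 2.18
eef_pos: [598.8, 254.8, 202.6]
tool_rot: [3.141, 0.001, 0.408]
force: [1.5, -0.3, -0.4]
width: 85.5
gripper_force: 0.0
```

Emit:
drive_tool:
  motion:
    - {"fingers": 1,"linear": [0,0,0],"twist": -0.12}
    - {"fingers": 1,"linear": [0,0,0],"twist": -0.12}
    - {"fingers": 1,"linear": [0,0,0],"twist": -0.12}
    - {"fingers": 1,"linear": [0,0,0],"twist": -0.12}
    - {"fingers": 1,"linear": [0,0,0],"twist": -0.12}

```text
clock: 2.6
eef_pos: [598.4, 253.1, 202.4]
tool_rot: [-3.141, 0.001, 1.014]
force: [0.1, -0.3, -0.1]
width: 85.1
gripper_force: 0.0
```

Emit:
drive_tool:
  motion:
    - {"fingers": 1,"linear": [0,0,0],"twist": -0.12}
    - {"fingers": 1,"linear": [0,0,0],"twist": -0.12}
    - {"fingers": 1,"linear": [0,0,0],"twist": -0.12}
    - {"fingers": 1,"linear": [0,0,0],"twist": -0.12}
    - {"fingers": 1,"linear": [0,0,0],"twist": -0.12}

```text
clock: 3.02
eef_pos: [598.4, 252.9, 202.5]
tool_rot: [-3.141, 0.001, 1.614]
force: [-0.3, -0.2, 0.1]
width: 85.5
gripper_force: 0.0
```

Emit:
drive_tool:
  motion:
    - {"fingers": 1,"linear": [0,0,0],"twist": -0.12}
    - {"fingers": 1,"linear": [0,0,0],"twist": -0.12}
    - {"fingers": 1,"linear": [0,0,0],"twist": 0}
    - {"fingers": 1,"linear": [0,0,0],"twist": 0}

```text
clock: 3.35
eef_pos: [598.6, 252.9, 202.5]
tool_rot: [-3.141, -0.0, 1.844]
force: [-0.5, -0.2, 1.0]
width: 85.3
gripper_force: 0.0
```

Run:
```python
from h import *
go(604,256.6,40,1.854)
a=snap('wrist','w1');print(a['k1'],-np.array(a['R']).T@a['t'])
print(proj(a,[(604,256.6,16)]))
im=cv2.resize(a['color'],(800,600),interpolation=cv2.INTER_CUBIC);cv2.imwrite('pics/w1b.png',im)
```

```text
t 3.35 pos [598.6 252.9 202.5] rot [-3.141 -0.     1.844] tool d mm [  2.1   6.3 162.5] |d| 162.7
twist -0.01
-0.09148081316660803 [580.63530135 320.38045925 373.01231763]
[[262.98472934 162.98840258]]
```

View pics/w1b.png

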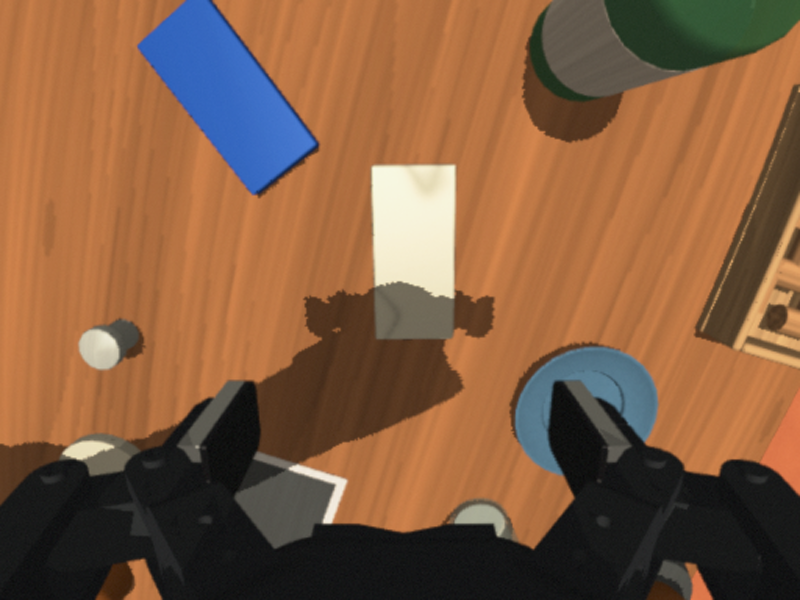

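The wrist view shows the slab upright at (414,252), with corners (372,166), (455,165), (453,339) and (376,339). It is free of neighbours.

Run:
```python
from h import *
a=load('w1')
q=ray(a,np.array([(372,166),(455,165),(453,339),(376,339)])*.64,16)[:,:2];print(q.round(1),q.mean(0))
print(cv2.minAreaRect(q.astype(np.float32)))
l=q[0]-q[3]+q[1]-q[2];print(np.arctan2(l[1],l[0]))
c=q.mean(0);c=(c+[604,256.6])/2
go(c[0],c[1],40,1.848)
```

```text
[[560.6 309.8]
 [616.2 326.2]
 [653.  202.4]
 [596.2 186.5]] [606.50010631 256.21929404]
((606.4579467773438, 256.00830078125), (58.96012496948242, 129.1669158935547), 16.4372501373291)
1.8561255591895485
t 3.4 pos [598.6 252.9 202.7] rot [-3.141  0.     1.844] tool d mm [  1.6   7.4 162.7] |d| 162.8
twist -0.004
```

Emit:
drive_tool:
  motion:
    - {"fingers": 1,"linear": [0.002,0.007,0.03],"twist": -0.01}
    - {"fingers": 1,"linear": [0,0,0.035],"twist": 0}
    - {"fingers": 1,"linear": [0,0,0.035],"twist": 0}
    - {"fingers": 1,"linear": [0,0,0.035],"twist": 0}
    - {"fingers": 1,"linear": [0,0,0.025],"twist": 0}

```text
clock: 3.82
eef_pos: [603.5, 256.1, 39.9]
tool_rot: [-3.138, 0.001, 1.855]
force: [1.0, 0.0, -0.2]
width: 85.5
gripper_force: 0.0
```

Emit:
drive_tool:
  motion:
    - {"fingers": 1,"linear": [0,0,0.015],"twist": 0}
    - {"fingers": 1,"linear": [0,0,0.015],"twist": 0}
    - {"fingers": 1,"linear": [0,0,0.008],"twist": 0}
    - {"fingers": 1,"linear": [0,0,0],"twist": 0}

```text
clock: 4.15
eef_pos: [603.5, 256.3, 3.0]
tool_rot: [-3.138, 0.001, 1.857]
force: [0.7, 0.1, -0.6]
width: 85.3
gripper_force: 0.0
```

Emit:
drive_tool:
  motion:
    - {"fingers": 1,"linear": [0,0,0.002],"twist": 0}
    - {"fingers": 0.6,"linear": [0,0,0],"twist": 0}
    - {"fingers": 0.6,"linear": [0,0,0],"twist": 0}
    - {"fingers": 0.6,"linear": [0,0,0],"twist": 0}
    - {"fingers": 0.6,"linear": [0,0,0],"twist": 0}

```text
clock: 4.57
eef_pos: [605.4, 257.2, 3.9]
tool_rot: [3.14, -0.0, 1.857]
force: [0.1, -0.1, -0.4]
width: 51.3
gripper_force: 0.0
```

Emit:
drive_tool:
  motion:
    - {"fingers": 0.6,"linear": [0,0,0],"twist": 0}
    - {"fingers": 0.6,"linear": [0,0,0],"twist": 0}
    - {"fingers": 0.6,"linear": [0,0,0],"twist": 0}
    - {"fingers": 0.6,"linear": [0,0,0],"twist": 0}

```text
clock: 4.9
eef_pos: [605.0, 257.0, 3.1]
tool_rot: [3.142, 0.0, 1.858]
force: [0.1, 0.3, 0.2]
width: 51.2
gripper_force: 0.0
```

Run:
```python
from h import *
go(535.3,-42.4,None,np.radians(86.06))
a=snap('wrist','w2');b=snap('top','t2')
im=np.hstack([cv2.resize(a['color'],(400,300),interpolation=cv2.INTER_AREA),cv2.resize(b['color'][110:230,170:330],(400,300),interpolation=cv2.INTER_CUBIC)]);cv2.imwrite('pics/w2b.png',im)
```

```text
t 4.9 pos [605.  257.    3.1] rot [3.142 0.    1.858] tool d mm [-267.4 -151.5    0. ] |d| 307.4
twist 0.356
```

View pics/w2b.png

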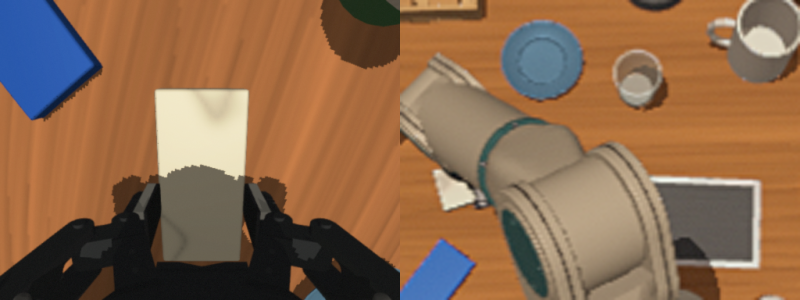

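The right half shows the arm hiding the slab. In the wrist half the fingers, at about (158,215) and (248,215), have shut to 51 mm without gripping, so they passed over the 16 mm slab. I'll open, go lower and retry.

Emit:
drive_tool:
  motion:
    - {"fingers": 1,"linear": [0,0,0],"twist": 0}
    - {"fingers": 1,"linear": [0,0,0],"twist": 0}
    - {"fingers": 1,"linear": [0,0,0],"twist": 0}
    - {"fingers": 1,"linear": [0,0,0],"twist": 0}
    - {"fingers": 1,"linear": [0,0,0],"twist": 0}

```text
clock: 5.42
eef_pos: [604.9, 257.0, 3.0]
tool_rot: [3.142, 0.0, 1.858]
force: [0.2, -0.4, 0.6]
width: 85.4
gripper_force: 0.0
```

Emit:
drive_tool:
  motion:
    - {"fingers": 1,"linear": [0,0,0.003],"twist": 0}
    - {"fingers": 1,"linear": [0,0,0.003],"twist": 0}
    - {"fingers": 1,"linear": [0,0,0],"twist": 0}

```text
clock: 5.67
eef_pos: [604.4, 256.7, -3.8]
tool_rot: [-3.14, 0.0, 1.858]
force: [-0.0, -0.1, 0.2]
width: 85.3
gripper_force: 0.0
```

Run:
```python
from h import *
s=monitor.read_state();print(s['eef_pos'],s['force'],s['tool_rot'],s['width'])
a=snap('wrist','w3')
q=None
g=a['color'];cv2.imwrite('pics/w3b.png',cv2.resize(g[120:384,120:420],(800,600*704//600),interpolation=3)[:600])
```

```text
[604.377097   256.71592879  -3.80030184] [-0.01333835 -0.10527149  0.21476887] [-3.14035767e+00  2.74663077e-04  1.85783501e+00] 85.33111910690732
```

View pics/w3b.png

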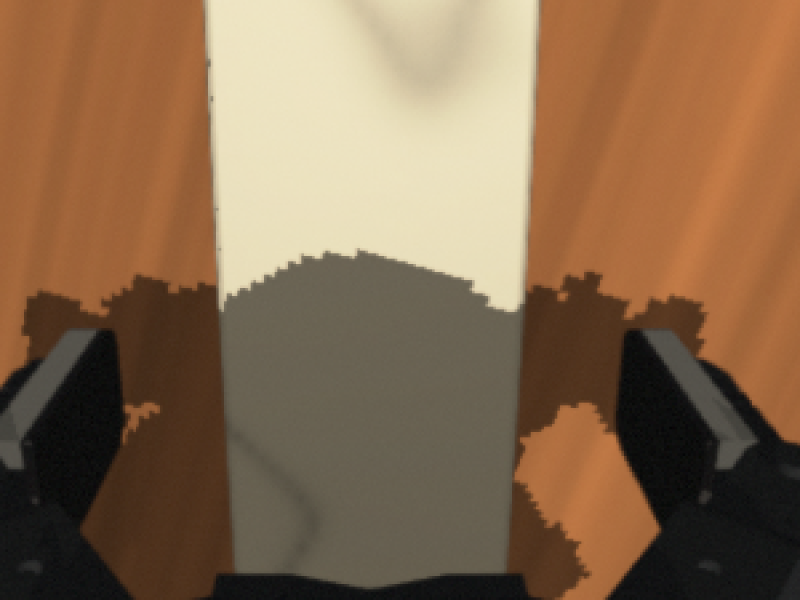

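Run:
```python
from h import *
a=load('w3');s=monitor.read_state();p=s['eef_pos'];w=s['tool_rot'][2]
tx=np.array([np.cos(w),np.sin(w),0]);ty=np.array([np.sin(w),-np.cos(w),0])
for ox in(0,11):
  for h in(0,10,20,30): print(ox,h,((proj(a,[p+tx*ox+k*ty*42.6+[0,0,h] for k in(-1,1)])-120)/.375).round(0).tolist())
print(((proj(a,[p+tx*o for o in(0,65,-65)]+np.array([0,0,20]))-120)/.375).round())
```

```text
0 0 [[169.0, 285.0], [561.0, 286.0]]
0 10 [[158.0, 304.0], [571.0, 304.0]]
0 20 [[146.0, 324.0], [583.0, 325.0]]
0 30 [[132.0, 347.0], [596.0, 348.0]]
11 0 [[165.0, 237.0], [564.0, 238.0]]
11 10 [[154.0, 253.0], [575.0, 254.0]]
11 20 [[141.0, 271.0], [587.0, 272.0]]
11 30 [[127.0, 292.0], [601.0, 292.0]]
[[364. 325.]
 [364. -20.]
 [365. 595.]]
```

Emit:
drive_tool:
  motion:
    - {"fingers": 0.6,"linear": [0,0,0],"twist": 0}
    - {"fingers": 0.6,"linear": [0,0,0],"twist": 0}
    - {"fingers": 0.6,"linear": [0,0,0],"twist": 0}
    - {"fingers": 0.6,"linear": [0,0,0],"twist": 0}
    - {"fingers": 0.6,"linear": [0,0,0],"twist": 0}

```text
clock: 6.13
eef_pos: [605.0, 257.0, -2.9]
tool_rot: [3.141, -0.0, 1.858]
force: [-0.2, 0.3, 0.3]
width: 50.9
gripper_force: 0.0
```

Run:
```python
from h import *
s=monitor.read_state();print(s['eef_pos'],s['force'],s['tool_rot'],s['width'],s['gripper_force'])
a=snap('wrist','w4')
g=a['color'];cv2.imwrite('pics/w4b.png',cv2.resize(g[120:345,120:420],(800,600),interpolation=3))
p=s['eef_pos'];w=s['tool_rot'][2]
tx=np.array([np.cos(w),np.sin(w),0]);ty=np.array([np.sin(w),-np.cos(w),0])
for ox in(0,11):
  for h in(0,10,20,30): print(ox,h,((proj(a,[p+tx*ox+k*ty*s['width']/2+[0,0,h] for k in(-1,1)])-120)/.375).round(0).tolist())
```

```text
[605.00002047 257.04391258  -2.87922248] [-0.15223601  0.25767969  0.30461316] [ 3.14138802e+00 -1.52397026e-05  1.85775735e+00] 50.91839533439745 0.0
0 0 [[247.0, 286.0], [482.0, 286.0]]
0 10 [[240.0, 304.0], [488.0, 304.0]]
0 20 [[233.0, 325.0], [495.0, 325.0]]
0 30 [[224.0, 348.0], [503.0, 348.0]]
11 0 [[245.0, 238.0], [484.0, 238.0]]
11 10 [[238.0, 254.0], [490.0, 254.0]]
11 20 [[230.0, 272.0], [497.0, 272.0]]
11 30 [[221.0, 292.0], [506.0, 292.0]]
```

View pics/w4b.png

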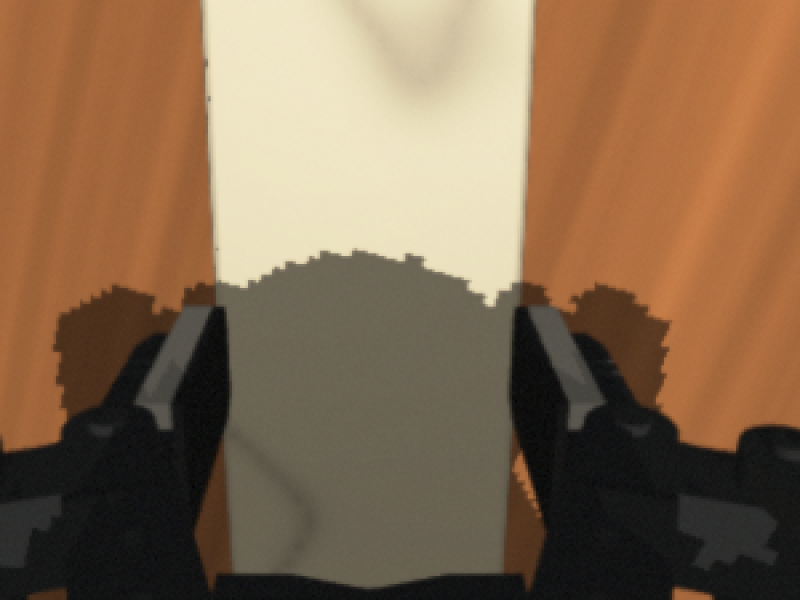

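The tips at (225,308) and (513,308) have a gap that puts them about 28 mm above the counter, so they end higher than the stated TCP. I'll open, lower in steps while watching the force, and close again.

Emit:
drive_tool:
  motion:
    - {"fingers": 1,"linear": [0,0,0],"twist": 0}
    - {"fingers": 1,"linear": [0,0,0],"twist": 0}
    - {"fingers": 1,"linear": [0,0,0],"twist": 0}
    - {"fingers": 1,"linear": [0,0,0],"twist": 0}
    - {"fingers": 1,"linear": [0,0,0.004],"twist": 0}

```text
clock: 6.6
eef_pos: [605.5, 257.4, -6.3]
tool_rot: [3.14, -0.0, 1.858]
force: [-0.1, 0.9, 0.1]
width: 85.3
gripper_force: 0.0
```

Emit:
drive_tool:
  motion:
    - {"fingers": 1,"linear": [0,0,0.004],"twist": 0}
    - {"fingers": 1,"linear": [0,0,0.004],"twist": 0}
    - {"fingers": 1,"linear": [0,0,0],"twist": 0}

```text
clock: 6.85
eef_pos: [604.1, 256.6, -16.2]
tool_rot: [-3.14, 0.0, 1.858]
force: [-0.3, 0.0, -1.0]
width: 85.4
gripper_force: 0.0
```

Emit:
drive_tool:
  motion:
    - {"fingers": 0.6,"linear": [0,0,0],"twist": 0}
    - {"fingers": 0.6,"linear": [0,0,0],"twist": 0}
    - {"fingers": 0.6,"linear": [0,0,0],"twist": 0}
    - {"fingers": 0.6,"linear": [0,0,0],"twist": 0}
    - {"fingers": 0.6,"linear": [0,0,0],"twist": 0}

```text
clock: 7.27
eef_pos: [605.1, 257.1, -14.8]
tool_rot: [3.141, -0.0, 1.858]
force: [-0.0, -0.2, 1.3]
width: 51.2
gripper_force: 0.0
```

Emit:
drive_tool:
  motion:
    - {"fingers": 1,"linear": [0,0,0],"twist": 0}
    - {"fingers": 1,"linear": [0,0,0],"twist": 0}
    - {"fingers": 1,"linear": [0,0,0],"twist": 0}
    - {"fingers": 1,"linear": [0,0,0],"twist": 0}
    - {"fingers": 1,"linear": [0,0,0.004],"twist": 0}

```text
clock: 7.68
eef_pos: [605.5, 257.3, -18.4]
tool_rot: [3.14, -0.0, 1.858]
force: [0.2, 0.2, 0.3]
width: 85.4
gripper_force: 0.0
```

Emit:
drive_tool:
  motion:
    - {"fingers": 1,"linear": [0,0,0.003],"twist": 0}
    - {"fingers": 1,"linear": [0,0,0],"twist": 0}
    - {"fingers": 1,"linear": [0,0,0],"twist": 0}

```text
clock: 7.93
eef_pos: [604.6, 256.8, -22.5]
tool_rot: [-3.141, 0.0, 1.858]
force: [0.5, 0.4, -0.2]
width: 85.5
gripper_force: 0.0
```

Emit:
drive_tool:
  motion:
    - {"fingers": 0.6,"linear": [0,0,0],"twist": 0}
    - {"fingers": 0.6,"linear": [0,0,0],"twist": 0}
    - {"fingers": 0.6,"linear": [0,0,0],"twist": 0}
    - {"fingers": 0.6,"linear": [0,0,0],"twist": 0}
    - {"fingers": 0.6,"linear": [0,0,0],"twist": 0}

```text
clock: 8.35
eef_pos: [605.1, 257.1, -21.2]
tool_rot: [3.141, 0.0, 1.858]
force: [-1.0, -0.6, 4.5]
width: 57.3
gripper_force: 63.8
```

Emit:
drive_tool:
  motion:
    - {"fingers": 1,"linear": [0,0,0],"twist": 0}
    - {"fingers": 1,"linear": [0,0,0],"twist": 0}
    - {"fingers": 1,"linear": [0,0,0],"twist": 0}
    - {"fingers": 1,"linear": [0,0,0.003],"twist": 0}
    - {"fingers": 1,"linear": [0,0,0.003],"twist": 0}

```text
clock: 8.77
eef_pos: [605.0, 257.1, -28.2]
tool_rot: [3.141, -0.0, 1.858]
force: [-0.9, -0.0, -0.1]
width: 85.4
gripper_force: 0.0
```

Emit:
drive_tool:
  motion:
    - {"fingers": 0.6,"linear": [0,0,0],"twist": 0}
    - {"fingers": 0.6,"linear": [0,0,0],"twist": 0}
    - {"fingers": 0.6,"linear": [0,0,0],"twist": 0}
    - {"fingers": 0.6,"linear": [0,0,0],"twist": 0}
    - {"fingers": 0.6,"linear": [0,0,0],"twist": 0}

```text
clock: 9.18
eef_pos: [605.0, 257.2, -27.8]
tool_rot: [3.141, -0.0, 1.858]
force: [-0.8, -0.3, 1.8]
width: 58.5
gripper_force: 66.6
```

```bash
python3 -c "
from h import *
go(535.3,-42.4,None,np.radians(86.06));s=monitor.read_state();print(s['width'],s['force'],s['gripper_force'])"
```

```text
t 9.1833 pos [605.  257.2 -27.8] rot [ 3.141 -0.     1.858] tool d mm [-267.6 -151.7    0. ] |d| 307.6
twist 0.356
58.47409398835502 [-0.79492793 -0.28328817  1.8356044 ] 66.55183911323547
```

Emit:
drive_tool:
  motion:
    - {"fingers": 0.6,"linear": [-0.006,-0.0035,0],"twist": 0}
    - {"fingers": 0.6,"linear": [-0.012,-0.007,0],"twist": 0}
    - {"fingers": 0.6,"linear": [-0.014,-0.008,0],"twist": 0}
    - {"fingers": 0.6,"linear": [-0.014,-0.008,0],"twist": 0}
    - {"fingers": 0.6,"linear": [-0.014,-0.008,0],"twist": 0}

```text
clock: 9.6
eef_pos: [588.6, 188.7, -27.8]
tool_rot: [3.141, -0.001, 1.858]
force: [0.5, 1.4, -0.4]
width: 58.0
gripper_force: 66.4
```

Emit:
drive_tool:
  motion:
    - {"fingers": 0.6,"linear": [-0.014,-0.008,0],"twist": 0}
    - {"fingers": 0.6,"linear": [-0.014,-0.008,0],"twist": 0}
    - {"fingers": 0.6,"linear": [-0.014,-0.008,0],"twist": 0}
    - {"fingers": 0.6,"linear": [-0.014,-0.008,0],"twist": 0}
    - {"fingers": 0.6,"linear": [-0.014,-0.008,0],"twist": 0}

```text
clock: 10.02
eef_pos: [570.0, 110.0, -27.8]
tool_rot: [3.141, -0.0, 1.858]
force: [0.9, 3.5, 0.8]
width: 58.2
gripper_force: 66.5
```

Emit:
drive_tool:
  motion:
    - {"fingers": 0.6,"linear": [-0.014,-0.008,0],"twist": 0}
    - {"fingers": 0.6,"linear": [-0.014,-0.008,0],"twist": 0}
    - {"fingers": 0.6,"linear": [-0.014,-0.008,0],"twist": 0}
    - {"fingers": 0.6,"linear": [-0.014,-0.008,0],"twist": 0}
    - {"fingers": 0.6,"linear": [-0.014,-0.008,0],"twist": 0}

```text
clock: 10.43
eef_pos: [551.4, 31.6, -27.8]
tool_rot: [3.141, -0.0, 1.858]
force: [0.8, 2.9, 1.4]
width: 58.0
gripper_force: 66.6
```

Emit:
drive_tool:
  motion:
    - {"fingers": 0.6,"linear": [-0.014,-0.008,0],"twist": 0}
    - {"fingers": 0.6,"linear": [-0.014,-0.008,0],"twist": 0}
    - {"fingers": 0.6,"linear": [-0.01,-0.0055,0],"twist": 0}
    - {"fingers": 0.6,"linear": [0,0,0],"twist": 0.05}
    - {"fingers": 0.6,"linear": [0,0,0],"twist": 0.07}

```text
clock: 10.85
eef_pos: [540.9, -12.6, -27.8]
tool_rot: [-3.14, 0.002, 1.734]
force: [-1.7, 0.4, 3.1]
width: 58.1
gripper_force: 66.7
```

Emit:
drive_tool:
  motion:
    - {"fingers": 0.6,"linear": [0,0,0],"twist": 0.07}
    - {"fingers": 0.6,"linear": [0,0,0],"twist": 0.07}
    - {"fingers": 0.6,"linear": [0,0,0],"twist": 0.07}
    - {"fingers": 0.6,"linear": [0,0,0],"twist": 0.026}
    - {"fingers": 0.6,"linear": [0,0,0],"twist": 0}

```text
clock: 11.27
eef_pos: [541.3, -11.3, -27.8]
tool_rot: [-3.141, 0.002, 1.501]
force: [-0.5, -1.4, 5.0]
width: 58.3
gripper_force: 66.8
```

Run:
```python
from h import *
go(535.3,-42.4,None,np.radians(86.06));print(monitor.read_state()['force'])
snap('wrist','w5');b=snap('top','t5');c=snap('side','s5')
im=np.hstack([cv2.resize(b['color'][150:240,240:330],(400,400),interpolation=3),cv2.resize(c['color'][150:230,245:325],(400,400),interpolation=3)])
cv2.imwrite('pics/t5b.png',im)
```

```text
t 11.2667 pos [541.3 -11.3 -27.8] rot [-3.141e+00  2.000e-03  1.501e+00] tool d mm [-31.5  -3.8   0. ] |d| 31.7
twist -0.001
[-0.4999053  -1.44021682  5.04874713]
```

View pics/t5b.png

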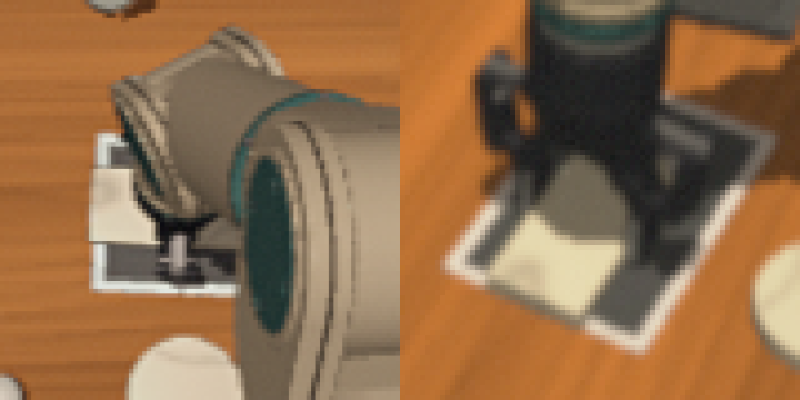

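The slab's left end covers the plate's rim in both halves. It is about 31 mm short, as computed, so I'll move the rest.

Emit:
drive_tool:
  motion:
    - {"fingers": 0.6,"linear": [-0.01,-0.001,0],"twist": 0}
    - {"fingers": 0.6,"linear": [-0.011,-0.0015,0],"twist": 0}
    - {"fingers": 0.6,"linear": [-0.0105,-0.0015,0],"twist": 0}
    - {"fingers": 0.6,"linear": [0,0,0],"twist": 0}
    - {"fingers": 0.6,"linear": [0,0,0],"twist": 0}

```text
clock: 11.83
eef_pos: [535.3, -44.0, -27.9]
tool_rot: [-3.141, 0.002, 1.5]
force: [0.0, -2.8, 4.9]
width: 58.5
gripper_force: 66.9
```

Run:
```python
from h import *
go(535.3,-42.4,None,np.radians(86.06));print(monitor.read_state()['force'])
a=snap('wrist','w6')
cv2.imwrite('pics/w6b.png',cv2.resize(a['color'][0:330,70:510],(800,600),interpolation=3))
```

```text
t 11.8333 pos [535.3 -44.  -27.9] rot [-3.141e+00  2.000e-03  1.500e+00] tool d mm [ 1.6 -0.1  0. ] |d| 1.6
twist -0.002
[ 0.0415903  -2.78134138  4.93297874]
```

View pics/w6b.png

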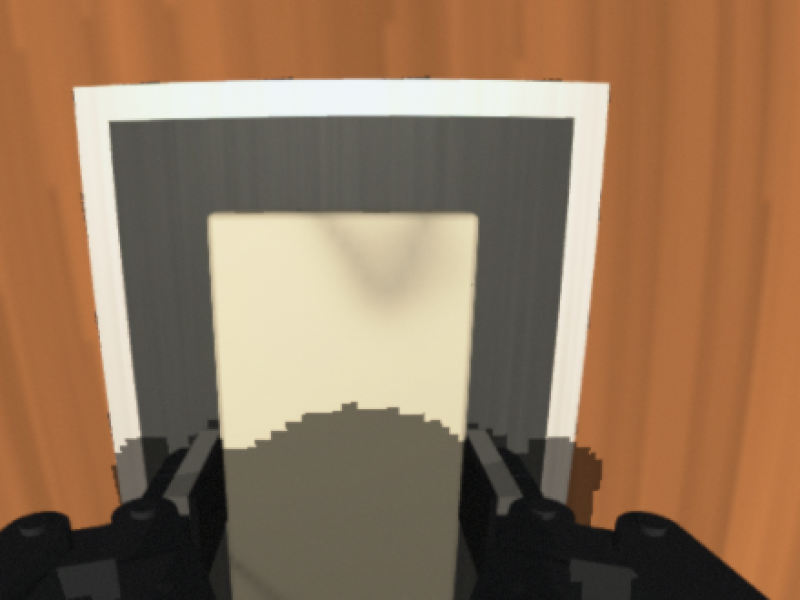

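The wrist view shows the slab inside the dark plate. Slab end corners are (208,213) and (478,214); inner rim corners are (109,121) and (574,118).

Run:
```python
from h import *
a=load('w6')
f=lambda P,z: ray(a,np.array(P)*.55+[70,0],z)[:,:2]
w=monitor.read_state()['tool_rot'][2];u=np.array([np.cos(w),np.sin(w)]);v=np.array([np.sin(w),-np.cos(w)])
s=f([(208,213),(478,214),(222,430),(468,440)],16);p=f([(109,121),(574,118),(147,500),(548,490)],0);o=f([(75,88),(609,83)],0)
for q in(s,p,o): print(np.c_[q@u,q@v].round(1).tolist(), np.linalg.norm(q[0]-q[1]).round(1), np.arctan2(*(q[1]-q[0])[::-1]).round(4), [np.arctan2(*(q[i]-q[i+2])[::-1]).round(4) for i in range(len(q)-2)])
sc=(s[0]+s[1])/2-u*65;pc=(p[0]+p[1])/2-u*85
print(sc,pc,(pc-sc)@u,(pc-sc)@v,w)
```

```text
[[58.7, 509.1], [58.5, 567.2], [8.1, 509.3], [5.5, 568.2]] 58.1 -0.074 [np.float64(1.5041), np.float64(1.5189)]
[[79.8, 482.8], [80.5, 592.8], [-20.8, 482.9], [-17.6, 595.9]] 110.1 -0.0642 [np.float64(1.5007), np.float64(1.5317)]
[[87.6, 475.1], [88.8, 600.7]] 125.7 -0.0613 []
[536.35281623 -44.57657066] [536.08661771 -42.99241026] 1.561280491178176 -0.3779273184156605 1.4997844408962588
```

Emit:
drive_tool:
  motion:
    - {"fingers": 0.6,"linear": [0.0015,0,0],"twist": -0.007}
    - {"fingers": 0.6,"linear": [0,0,0],"twist": 0}
    - {"fingers": 0.6,"linear": [0,0,0],"twist": 0}
    - {"fingers": 0.6,"linear": [0,0,0],"twist": 0}

```text
clock: 12.22
eef_pos: [535.3, -43.1, -27.9]
tool_rot: [-3.141, 0.004, 1.507]
force: [-0.5, -4.7, 5.9]
width: 58.2
gripper_force: 67.0
```

Emit:
drive_tool:
  motion:
    - {"fingers": 1,"linear": [0,0,0],"twist": 0}
    - {"fingers": 1,"linear": [0,0,0],"twist": 0}
    - {"fingers": 1,"linear": [0,0,0],"twist": 0}
    - {"fingers": 1,"linear": [0,0,0],"twist": 0}
    - {"fingers": 1,"linear": [0,0,0],"twist": 0}

```text
clock: 12.63
eef_pos: [535.5, -39.2, -28.2]
tool_rot: [-3.141, -0.0, 1.509]
force: [-0.0, 1.6, -0.6]
width: 85.2
gripper_force: 0.0
```

Emit:
drive_tool:
  motion:
    - {"fingers": 1,"linear": [0,0,-0.02],"twist": 0}
    - {"fingers": 1,"linear": [0,0,-0.035],"twist": 0}
    - {"fingers": 1,"linear": [0,0,-0.04],"twist": 0}
    - {"fingers": 1,"linear": [0,0,-0.04],"twist": 0}
    - {"fingers": 1,"linear": [0,0,-0.04],"twist": 0}

```text
clock: 13.05
eef_pos: [535.1, -39.1, 148.6]
tool_rot: [-3.141, -0.0, 1.509]
force: [0.8, -0.6, 0.4]
width: 85.3
gripper_force: 0.0
```

Emit:
drive_tool:
  motion:
    - {"fingers": 1,"linear": [0,0,-0.04],"twist": 0}
    - {"fingers": 0,"linear": [0,0,-0.015],"twist": 0}
    - {"fingers": 0,"linear": [0,0,0],"twist": 0}
    - {"fingers": 0,"linear": [0,0,0],"twist": 0}

```text
clock: 13.38
eef_pos: [536.0, -39.5, 202.6]
tool_rot: [3.14, 0.0, 1.509]
force: [-0.8, 0.0, -0.4]
width: 51.9
gripper_force: 0.0
```

Run:
```python
from h import *
go(535.3,-42.4)
a=snap('wrist','w7');b=snap('side','s7');c=snap('top','t7')
# slab / plate measure by segmentation in wrist
print(proj(c,[(560,-220,85)]),proj(b,[(560,-220,85)]),proj(a,[(560,-220,85),(535,-42,0)]))
im=np.hstack([cv2.resize(b['color'][95:170,275:365],(480,400),interpolation=3)])
im2=cv2.resize(c['color'][170:225,320:380],(320,293),interpolation=3)
im2=np.vstack([im2,np.zeros((107,320,3),np.uint8)])
w=cv2.resize(a['color'],(266,200),interpolation=cv2.INTER_AREA);w=np.hstack([w,np.zeros((200,534,3),np.uint8)])
cv2.imwrite('pics/d7.png',np.vstack([np.hstack([im,im2]),w]))
```

```text
t 13.3833 pos [536.  -39.5 202.6] rot [3.14  0.    1.509] tool d mm [-2.9 -0.5  0. ] |d| 3.0
[[341.34333521 185.69809278]] [[304.04557721 129.39938832]] [[288.69609881 336.08275797]
 [256.34288661 164.53469298]]
```

View pics/d7.png

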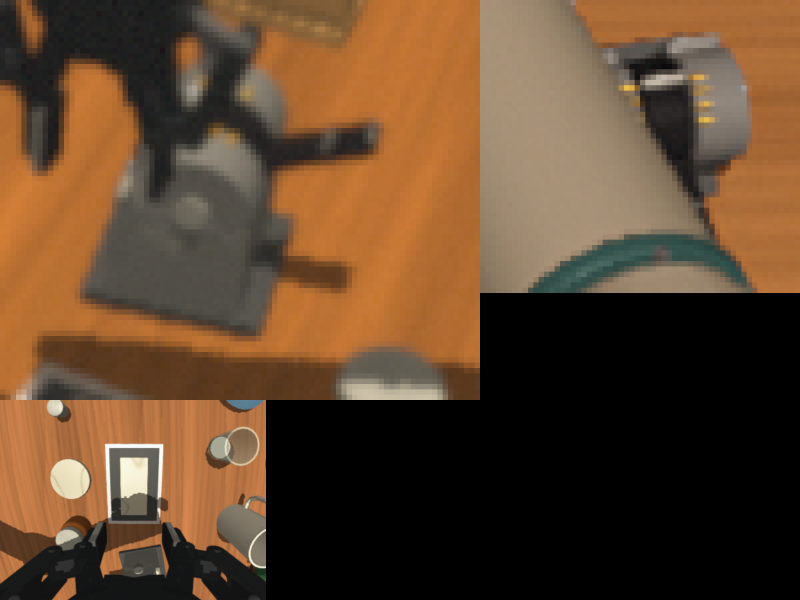

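The side half shows the dial box with its tab tip at about (377,135) and base corners at (83,297) and (262,333). The small wrist view shows the slab on the plate. All 10 views are used, so the rest is numeric. I'll fit the dial pose from the pixels I have read.

Run:
```python
from h import *
from scipy.optimize import least_squares
T=load('top0');S=load('side0')
tp=lambda *q:np.array(q)/4+[178,160]
sp=lambda *q:np.array(q)/5.333+[275,95]
obs=[(T,(-55,53,12),tp(632,203)),(T,(55,53,12),tp(612,85)),(T,(-90.6,0,127.3),tp(731,225)),
(S,(55,53,0),sp(83,297)),(S,(-55,53,0),sp(258,335)),(S,(-90.6,0,125),sp(378,136))]
def W(p,L):
    c,s=np.cos(p[2]),np.sin(p[2]);return [p[0]+c*L[0]-s*L[1],p[1]+s*L[0]+c*L[1],L[2]]
f=lambda p:np.concatenate([proj(d,[W(p,L)])[0]-o for d,L,o in obs])
r=least_squares(f,[560,-220,0.2],loss='soft_l1')
print(r.x,f(r.x).reshape(-1,2).round(1).tolist())
print('pad',W(r.x,(-85*np.cos(.436),0,121)),'third',W(r.x,(-85*np.cos(.344),0,56)))
# scan wrist w7 for plate/slab
a=load('w7');h=cv2.cvtColor(a['color'],cv2.COLOR_BGR2HSV)
def edges(l): 
    g=cv2.GaussianBlur(l.astype(np.float32).reshape(1,-1),(1,1),0).ravel();d=np.diff(g);return [(i,int(d[i])) for i in range(len(d)) if abs(d[i])>20]
gray=cv2.cvtColor(a['color'],cv2.COLOR_BGR2GRAY)
for y in(110,150): print('row',y,edges(gray[y,190:330]))
for x in(220,250,290): print('col',x,edges(gray[70:250,x]))
g0=cv2.cvtColor(T['color'],cv2.COLOR_BGR2HSV)[...,2]
print(g0[196:222,345:372])
```

```text
[ 5.41386190e+02 -2.59390567e+02  9.22375828e-02] [[0.1, 0.7], [0.4, -0.3], [-0.1, -0.2], [0.0, -0.1], [0.6, 1.2], [-1.0, -0.3]]
pad [np.float64(464.66561592462176), np.float64(-266.4872243664951), 121] third [np.float64(461.706224605587), np.float64(-266.7609682258055), 56]
row 110 [(12, 69), (13, 27), (19, -66), (20, -67), (41, 41), (93, -24), (114, 21), (115, 93), (116, 35), (122, -60), (123, -50)]
row 150 [(13, 38), (14, 72), (20, -28), (21, -103), (22, -23), (40, 45), (41, 78), (42, 22), (92, -30), (93, -70), (94, -37), (113, 56), (114, 72), (120, -22), (121, -61), (122, -25)]
col 220 [(13, 70), (14, 32), (21, -108), (22, -40), (118, -26), (143, 29), (145, -33), (160, 24), (161, 45), (167, -25)]
col 250 [(13, 64), (14, 41), (21, -106), (22, -34), (39, 53), (40, 59), (113, -81), (114, -21), (150, -40), (161, 41), (167, -35)]
col 290 [(13, 62), (14, 45), (21, -107), (22, -39), (113, -36), (161, 37), (167, -33)]
[[134 132 131 131 132 116  44  27  34  30  35  30  30  29  41  73 110 122
  117 117 116 116 116 112 111 139 163]
 [131 129 128 128 132 118  44  23  29  28  32  26  29  28  
[... 2066 characters left out ...]
 175 174 174 173 173]
 [173 174 174 173 172 174 175 160 114  89  91  65  56 101 107 109 100  82
   94 132 170 174 173 172 172 172 173]
 [172 172 172 173 174 175 178 180 151  95  92  80  53  55  66  94 135 145
  156 174 179 178 178 178 177 176 176]
 [175 173 173 174 175 177 179 181 152  93  87  90  85  87  90 100 169 184
  182 180 179 179 177 177 177 177 176]
 [175 175 175 174 175 176 175 175 146  92  84  90 119 133 134 134 166 176
  175 175 173 173 171 173 172 172 171]
 [172 173 173 170 171 172 172 173 155 131 131 134 162 175 175 173 172 172
  171 171 171 172 172 172 171 171 171]
 [174 174 174 175 175 175 174 176 176 176 178 178 178 179 177 176 176 177
  177 175 175 176 175 177 175 176 176]]
```

Run:
```python
from h import *
from scipy.optimize import least_squares
a=load('w7')
P=ray(a,[(250,91.7),(250,231.6),(250,83.9),(250,237.6),(211,150),(303.7,150)])[:,:2];S=ray(a,[(250,110),(250,220.5),(231.2,150.5),(283.5,150.5)],16)[:,:2]
# end-edge orientation
E1=ray(a,[(215,91.7),(300,91.7)])
print('plate',P.round(1).tolist(),'\nslab',S.round(1).tolist())
print('mid along',(P[0]+P[1])/2,(P[2]+P[3])/2,(S[0]+S[1])/2,'across',(P[4]+P[5])/2,(S[2]+S[3])/2)
T=load('top0');Sd=load('side0')
tp=lambda *q:np.array(q)/4+[178,160]
sp=lambda *q:np.array(q)/5.333+[275,95]
q=ray(T,[tp(632,203),tp(612,85)],12);print(np.arctan2(*(q[1]-q[0])[1::-1]),np.linalg.norm(q[1]-q[0]))
b=np.array([ray(T,[(358.7,208.5)],115.4)[0],ray(T,[(360.8,215.3)],126.4)[0]]);print('bars',b.round(1).tolist(),np.arctan2(*(b[0]-b[1])[1::-1]))
obs=[(T,(-55,53,12),tp(632,203)),(T,(55,53,12),tp(612,85)),(T,(-65.3,0,115.4),(358.7,208.5)),(T,(-88.8,0,126.4),(360.8,215.3)),
(Sd,(55,53,0),sp(83,297)),(Sd,(-55,53,0),sp(258,335)),(Sd,(-90.6,0,125),sp(378,136))]
def W(p,L):
    c,s=np.cos(p[2]),np.sin(p[2]);return [p[0]+c*L[0]-s*L[1],p[1]+s*L[0]+c*L[1],L[2]]
f=lambda p:np.concatenate([proj(d,[W(p,L)])[0]-o for d,L,o in obs])
for ob in(obs,obs[:4],obs[4:]):
    obs=ob;r=least_squares(f,[541,-259,0.15]);print(r.x.round(3),f(r.x).reshape(-1,2).round(1).tolist(),'pad',np.round(W(r.x,(-77,0,121)),1))
```

```text
plate [[533.1, 42.0], [521.5, -127.6], [533.7, 50.5], [521.0, -135.9], [482.7, -21.2], [591.9, -28.0]] 
slab [[532.1, 22.1], [523.4, -106.5], [507.9, -21.0], [566.9, -24.7]]
mid along [527.32251246 -42.80361391] [527.32111701 -42.68752343] [527.74685091 -42.15368303] across [537.29743059 -24.60216822] [537.40068736 -22.86704257]
0.11029859285929702 106.55097145312371
bars [[477.3, -266.2, 115.4], [453.6, -268.8, 126.4]] 0.10924074925278203
[ 5.41885e+02 -2.59684e+02  9.70000e-02] [[0.2, 0.7], [0.5, -0.3], [-0.0, 0.1], [-0.1, 0.0], [-0.0, -0.2], [0.6, 1.0], [-1.1, -0.5]] pad [ 465.2 -267.2  121. ]
[ 5.42492e+02 -2.58870e+02  1.07000e-01] [[0.2, 0.6], [0.1, -0.3], [-0.1, -0.1], [-0.1, -0.2]] pad [ 465.9 -267.1  121. ]
[ 5.40990e+02 -2.61025e+02  7.90000e-02] [[0.2, -0.6], [0.6, 1.0], [-0.8, -0.3]] pad [ 464.2 -267.1  121. ]
```

The slab is centred within about 0.6 mm. The pad is at about (465,-267), box yaw about 0.10. I'll press with shut fingers centred about 84 mm out from the axle.

Emit:
drive_tool:
  motion:
    - {"fingers": 0,"linear": [0,0,0],"twist": 0.12}
    - {"fingers": 0,"linear": [0,0,0],"twist": 0.12}
    - {"fingers": 0,"linear": [0,0,0],"twist": 0.12}
    - {"fingers": 0,"linear": [0,0,0],"twist": 0.12}
    - {"fingers": 0,"linear": [0,0,0],"twist": 0.12}

```text
clock: 13.95
eef_pos: [534.7, -39.3, 200.2]
tool_rot: [-3.139, 0.002, 0.903]
force: [-0.4, -0.5, 1.0]
width: -0.0
gripper_force: 0.0
```

Emit:
drive_tool:
  motion:
    - {"fingers": 0,"linear": [0,0,0],"twist": 0.12}
    - {"fingers": 0,"linear": [0,0,0],"twist": 0.12}
    - {"fingers": 0,"linear": [0,0,0],"twist": 0.12}
    - {"fingers": 0,"linear": [0,0,0],"twist": 0.12}
    - {"fingers": 0,"linear": [0,0,0],"twist": 0.12}

```text
clock: 14.37
eef_pos: [534.7, -39.3, 200.2]
tool_rot: [-3.141, 0.003, 0.303]
force: [-0.3, 0.4, 0.3]
width: 0.0
gripper_force: 0.0
```

Emit:
drive_tool:
  motion:
    - {"fingers": 0,"linear": [0,0,0],"twist": 0.12}
    - {"fingers": 0,"linear": [0,0,0],"twist": 0.09}
    - {"fingers": 0,"linear": [0,0,0],"twist": 0}

```text
clock: 14.62
eef_pos: [534.7, -39.2, 200.3]
tool_rot: [3.141, 0.003, 0.097]
force: [-0.4, -0.1, -0.2]
width: 0.0
gripper_force: 0.0
```

Run:
```python
from h import *
go(458.3,-268.1,150,0.10)
a=load('w7');g=cv2.cvtColor(a['color'],cv2.COLOR_BGR2GRAY).astype(float)
def edge(line,lo,hi,sg=1):
    d=np.clip(sg*np.diff(line[lo:hi]),0,None);return lo+.5+(d*np.arange(len(d))).sum()/d.sum()
xs=range(236,280,4)
st=[(x,edge(g[:,x],103,117)) for x in xs];rt=[(x,edge(g[:,x],78,88)) for x in xs]
ls=[(edge(g[y],226,238),y) for y in range(114,160,4)];lr=[(edge(g[y],199,208),y) for y in range(114,160,4)]
rs=[(edge(g[y],278,289,-1),y) for y in range(114,160,4)];rr=[(edge(g[y],307,316,-1),y) for y in range(114,160,4)]
for n,p,z in(('s-end',st,16),('p-end',rt,0),('s-L',ls,16),('p-L',lr,0),('s-R',rs,16),('p-R',rr,0)):
    q=ray(a,p,z)[:,:2].astype(np.float32);v=cv2.fitLine(q,cv2.DIST_HUBER,0,.01,.01).ravel();an=np.degrees(np.arctan2(v[1],v[0]));print(n,an.round(2),v[2:].round(1))
```

```text
t 14.6167 pos [534.7 -39.2 200.3] rot [3.141e+00 3.000e-03 9.700e-02] tool d mm [-98.2 220.4  50.3] |d| 246.5
twist -0.003
s-end -3.99 [539.1  21.6]
p-end -3.38 [539.5  50.2]
s-L 86.16 [509.   -8.1]
p-L 86.41 [475.6  -4. ]
s-R 86.32 [568.   -8.2]
p-R 86.34 [602.5  -8. ]
```

The slab is square to within about 0.3°. On to the dial.

Emit:
drive_tool:
  motion:
    - {"fingers": 0,"linear": [-0.014,0.0315,0],"twist": 0}
    - {"fingers": 0,"linear": [-0.014,0.0315,0],"twist": 0}
    - {"fingers": 0,"linear": [-0.014,0.0315,0],"twist": 0}
    - {"fingers": 0,"linear": [-0.014,0.0315,0],"twist": 0}
    - {"fingers": 0,"linear": [-0.014,0.0315,0],"twist": 0}

```text
clock: 15.03
eef_pos: [480.3, -204.1, 200.9]
tool_rot: [-3.141, 0.002, 0.102]
force: [0.3, -1.1, 1.0]
width: -0.3
gripper_force: 0.0
```

Emit:
drive_tool:
  motion:
    - {"fingers": 0,"linear": [-0.014,0.0315,0],"twist": 0}
    - {"fingers": 0,"linear": [-0.014,0.0315,0],"twist": 0}
    - {"fingers": 0,"linear": [0,0,0.02],"twist": 0}
    - {"fingers": 0,"linear": [0,0,0.02],"twist": 0}
    - {"fingers": 0,"linear": [0,0,0],"twist": 0}

```text
clock: 15.45
eef_pos: [456.6, -267.6, 158.0]
tool_rot: [-3.137, 0.007, 0.1]
force: [-0.6, 0.2, 0.4]
width: -0.1
gripper_force: 0.0
```

Run:
```python
from h import *
go(458.3,-268.1,110,0.10)
# finger tip in side picture: project candidate tip points, and dark profile beneath
b=snap('side','s8');p=monitor.read_state()['eef_pos']
g=cv2.cvtColor(b['color'],cv2.COLOR_BGR2HSV)
pts=proj(b,[p+[0,0,h] for h in range(-10,61,5)])
for h,(x,y) in zip(range(-10,61,5),pts): print(h,round(x,1),round(y,1),g[int(round(y)),int(round(x))])
```

```text
t 15.45 pos [ 456.6 -267.6  158. ] rot [-3.137  0.007  0.1  ] tool d mm [ 1.6  0.6 48. ] |d| 48.0
twist -0.0
-10 344.0 113.0 [ 14 192 183]
-5 344.2 111.6 [ 14 187 185]
0 344.5 110.3 [ 13 187 185]
5 344.8 108.9 [ 14 187 185]
10 345.0 107.5 [ 14 189 186]
15 345.3 106.1 [ 13 189 186]
20 345.6 104.7 [ 13 180 176]
25 345.9 103.3 [ 12 101  81]
30 346.1 101.9 [18 70 44]
35 346.4 100.4 [40 24 32]
40 346.7 99.0 [83 34 30]
45 347.0 97.5 [90  9 29]
50 347.2 96.1 [30  8 31]
55 347.5 94.6 [140  25  31]
60 347.8 93.1 [30  8 31]
```

The side picture puts the true shut tip about 25 mm above the reported TCP, so I expect contact near reported z ≈ 103. I'll descend in small steps and log the force.

Emit:
drive_tool:
  motion:
    - {"fingers": 0,"linear": [0.0015,0.0005,0.015],"twist": 0}
    - {"fingers": 0,"linear": [0,0,0.015],"twist": 0}
    - {"fingers": 0,"linear": [0,0,0.012],"twist": 0}
    - {"fingers": 0,"linear": [0,0,0],"twist": 0}

```text
clock: 15.83
eef_pos: [460.8, -267.5, 118.6]
tool_rot: [-3.139, 0.003, 0.102]
force: [0.2, 1.0, 0.1]
width: 0.2
gripper_force: 0.0
```

Emit:
drive_tool:
  motion:
    - {"fingers": 0,"linear": [0,0,0.003],"twist": 0}
    - {"fingers": 0,"linear": [0,0,0],"twist": 0}

```text
clock: 16.0
eef_pos: [462.2, -268.7, 117.5]
tool_rot: [3.141, -0.001, 0.1]
force: [-0.6, -0.3, 0.1]
width: -0.1
gripper_force: 0.0
```

Emit:
drive_tool:
  motion:
    - {"fingers": 0,"linear": [0,0,0.003],"twist": 0}
    - {"fingers": 0,"linear": [0,0,0],"twist": 0}

```text
clock: 16.17
eef_pos: [461.9, -268.8, 114.4]
tool_rot: [3.141, -0.001, 0.099]
force: [-0.6, 0.6, -0.8]
width: -0.3
gripper_force: 0.0
```

Emit:
drive_tool:
  motion:
    - {"fingers": 0,"linear": [0,0,0.003],"twist": 0}
    - {"fingers": 0,"linear": [0,0,0],"twist": 0}

```text
clock: 16.33
eef_pos: [461.5, -268.8, 110.9]
tool_rot: [-3.142, 0.0, 0.099]
force: [0.3, -0.3, -0.5]
width: -0.1
gripper_force: 0.0
```

Emit:
drive_tool:
  motion:
    - {"fingers": 0,"linear": [0,0,0.003],"twist": 0}
    - {"fingers": 0,"linear": [0,0,0],"twist": 0}

```text
clock: 16.5
eef_pos: [461.3, -268.7, 107.7]
tool_rot: [-3.141, 0.0, 0.099]
force: [-0.2, -0.2, -0.3]
width: -0.3
gripper_force: 0.0
```

Emit:
drive_tool:
  motion:
    - {"fingers": 0,"linear": [0,0,0.003],"twist": 0}
    - {"fingers": 0,"linear": [0,0,0],"twist": 0}

```text
clock: 16.67
eef_pos: [461.3, -268.7, 104.6]
tool_rot: [-3.141, 0.001, 0.099]
force: [-0.9, 0.2, 0.3]
width: 0.2
gripper_force: 0.0
```

Emit:
drive_tool:
  motion:
    - {"fingers": 0,"linear": [0,0,0.003],"twist": 0}
    - {"fingers": 0,"linear": [0,0,0],"twist": 0}

```text
clock: 16.83
eef_pos: [461.3, -268.7, 101.5]
tool_rot: [-3.141, 0.001, 0.099]
force: [0.7, 0.0, 0.2]
width: 0.2
gripper_force: 0.0
```

Emit:
drive_tool:
  motion:
    - {"fingers": 0,"linear": [0,0,0.003],"twist": 0}
    - {"fingers": 0,"linear": [0,0,0],"twist": 0}

```text
clock: 17.0
eef_pos: [461.3, -268.7, 98.6]
tool_rot: [-3.141, 0.001, 0.099]
force: [-0.5, 0.1, -0.2]
width: 0.2
gripper_force: 0.0
```

Emit:
drive_tool:
  motion:
    - {"fingers": 0,"linear": [-0.003,0,0.002],"twist": 0}
    - {"fingers": 0,"linear": [0,0,0],"twist": 0}

```text
clock: 17.17
eef_pos: [459.4, -269.2, 97.2]
tool_rot: [3.141, -0.002, 0.099]
force: [2.4, 0.5, 3.2]
width: -0.1
gripper_force: 1.4
```

Emit:
drive_tool:
  motion:
    - {"fingers": 0,"linear": [0,0,0.003],"twist": 0}
    - {"fingers": 0,"linear": [0,0,0],"twist": 0}

```text
clock: 17.33
eef_pos: [458.5, -269.4, 94.0]
tool_rot: [3.141, -0.0, 0.099]
force: [0.1, -1.0, 4.6]
width: 0.2
gripper_force: 1.9
```

Emit:
drive_tool:
  motion:
    - {"fingers": 0,"linear": [0,0,0.003],"twist": 0}
    - {"fingers": 0,"linear": [0,0,0],"twist": 0}

```text
clock: 17.5
eef_pos: [458.0, -269.5, 90.8]
tool_rot: [3.141, 0.001, 0.098]
force: [-1.0, -0.3, 4.3]
width: 0.1
gripper_force: 1.9
```

Emit:
drive_tool:
  motion:
    - {"fingers": 0,"linear": [0,0,0.003],"twist": 0}
    - {"fingers": 0,"linear": [0,0,0],"twist": 0}

```text
clock: 17.67
eef_pos: [458.0, -269.5, 87.8]
tool_rot: [3.141, 0.001, 0.098]
force: [-0.7, -1.3, 4.7]
width: -0.0
gripper_force: 1.7
```

Emit:
drive_tool:
  motion:
    - {"fingers": 0,"linear": [0,0,0.003],"twist": 0}
    - {"fingers": 0,"linear": [0,0,0],"twist": 0}

```text
clock: 17.83
eef_pos: [458.2, -269.3, 84.7]
tool_rot: [3.142, 0.001, 0.099]
force: [-1.0, -0.6, 3.4]
width: 0.1
gripper_force: 1.4
```

Emit:
drive_tool:
  motion:
    - {"fingers": 0,"linear": [0,0,0.003],"twist": 0}
    - {"fingers": 0,"linear": [0,0,0],"twist": 0}

```text
clock: 18.0
eef_pos: [458.4, -269.0, 81.5]
tool_rot: [-3.141, 0.0, 0.099]
force: [-1.2, -0.8, 2.4]
width: -0.3
gripper_force: 1.1
```

Emit:
drive_tool:
  motion:
    - {"fingers": 0,"linear": [0,0,0.003],"twist": 0}
    - {"fingers": 0,"linear": [0,0,0],"twist": 0}

```text
clock: 18.17
eef_pos: [458.4, -268.9, 78.5]
tool_rot: [-3.141, 0.0, 0.099]
force: [0.1, -0.9, 2.5]
width: 0.3
gripper_force: 1.1
```

Emit:
drive_tool:
  motion:
    - {"fingers": 0,"linear": [0,0,0.003],"twist": 0}
    - {"fingers": 0,"linear": [0,0,0],"twist": 0}

```text
clock: 18.33
eef_pos: [458.4, -269.0, 75.6]
tool_rot: [-3.141, 0.0, 0.099]
force: [-0.3, 0.1, 2.9]
width: 0.3
gripper_force: 1.3
```

Emit:
drive_tool:
  motion:
    - {"fingers": 0,"linear": [0,0,0.003],"twist": 0}
    - {"fingers": 0,"linear": [0,0,0],"twist": 0}

```text
clock: 18.5
eef_pos: [458.3, -269.1, 72.7]
tool_rot: [-3.141, 0.0, 0.099]
force: [-0.8, -1.7, 4.0]
width: 0.1
gripper_force: 1.8
```

Emit:
drive_tool:
  motion:
    - {"fingers": 0,"linear": [0,0,0.003],"twist": 0}
    - {"fingers": 0,"linear": [0,0,0],"twist": 0}

```text
clock: 18.67
eef_pos: [458.1, -269.2, 69.8]
tool_rot: [-3.141, 0.001, 0.099]
force: [-1.5, -0.4, 3.9]
width: 0.1
gripper_force: 2.3
```

Emit:
drive_tool:
  motion:
    - {"fingers": 0,"linear": [0,0,0.003],"twist": 0}
    - {"fingers": 0,"linear": [0,0,0],"twist": 0}

```text
clock: 18.83
eef_pos: [457.9, -269.2, 66.8]
tool_rot: [-3.141, 0.001, 0.099]
force: [-2.5, -0.6, 5.7]
width: -0.1
gripper_force: 2.5
```

Emit:
drive_tool:
  motion:
    - {"fingers": 0,"linear": [0,0,0.003],"twist": 0}
    - {"fingers": 0,"linear": [0,0,0],"twist": 0}

```text
clock: 19.0
eef_pos: [457.9, -269.2, 63.9]
tool_rot: [-3.141, 0.001, 0.098]
force: [-3.8, -0.7, 5.1]
width: -0.2
gripper_force: 2.4
```

Emit:
drive_tool:
  motion:
    - {"fingers": 0,"linear": [0,0,0.003],"twist": 0}
    - {"fingers": 0,"linear": [0,0,0],"twist": 0}

```text
clock: 19.17
eef_pos: [458.0, -269.2, 60.9]
tool_rot: [-3.141, 0.001, 0.099]
force: [-2.5, -1.3, 3.8]
width: 0.2
gripper_force: 2.0
```

Emit:
drive_tool:
  motion:
    - {"fingers": 0,"linear": [0,0,0.003],"twist": 0}
    - {"fingers": 0,"linear": [0,0,0],"twist": 0}

```text
clock: 19.33
eef_pos: [458.4, -269.1, 57.8]
tool_rot: [-3.141, 0.0, 0.099]
force: [-2.0, -0.5, 3.3]
width: -0.5
gripper_force: 1.6
```

Emit:
drive_tool:
  motion:
    - {"fingers": 0,"linear": [0,0,0.003],"twist": 0}
    - {"fingers": 0,"linear": [0,0,0],"twist": 0}

```text
clock: 19.5
eef_pos: [458.7, -269.1, 54.7]
tool_rot: [-3.142, -0.0, 0.099]
force: [-2.0, -0.7, 3.1]
width: 0.4
gripper_force: 1.7
```

Emit:
drive_tool:
  motion:
    - {"fingers": 0,"linear": [0,0,0.003],"twist": 0}
    - {"fingers": 0,"linear": [0,0,0],"twist": 0}

```text
clock: 19.67
eef_pos: [458.8, -269.1, 51.8]
tool_rot: [3.142, -0.0, 0.099]
force: [-1.5, -1.1, 4.7]
width: -0.3
gripper_force: 2.3
```

Emit:
drive_tool:
  motion:
    - {"fingers": 0,"linear": [0,0,0.003],"twist": 0}
    - {"fingers": 0,"linear": [0,0,0],"twist": 0}

```text
clock: 19.83
eef_pos: [459.0, -269.1, 49.0]
tool_rot: [3.141, -0.001, 0.099]
force: [-2.8, -0.0, 5.7]
width: 0.0
gripper_force: 3.0
```

Emit:
drive_tool:
  motion:
    - {"fingers": 0,"linear": [0,0,0.003],"twist": 0}
    - {"fingers": 0,"linear": [0,0,0],"twist": 0}

```text
clock: 20.0
eef_pos: [459.3, -269.1, 46.2]
tool_rot: [3.141, -0.001, 0.099]
force: [-1.1, 0.8, 7.7]
width: -0.0
gripper_force: 3.6
```

Emit:
drive_tool:
  motion:
    - {"fingers": 0,"linear": [0,0,0.003],"twist": 0}
    - {"fingers": 0,"linear": [0,0,0],"twist": 0}

```text
clock: 20.17
eef_pos: [459.8, -269.0, 43.3]
tool_rot: [3.141, -0.002, 0.099]
force: [-0.6, -0.6, 7.6]
width: 0.1
gripper_force: 3.6
```

Emit:
drive_tool:
  motion:
    - {"fingers": 0,"linear": [0,0,0.002],"twist": 0}
    - {"fingers": 0,"linear": [0,0,0],"twist": 0}

```text
clock: 20.33
eef_pos: [460.1, -269.0, 41.4]
tool_rot: [3.141, -0.003, 0.099]
force: [-0.9, -0.5, 6.2]
width: 0.0
gripper_force: 3.2
```

Emit:
drive_tool:
  motion:
    - {"fingers": 0,"linear": [0,0,0.002],"twist": 0}
    - {"fingers": 0,"linear": [0,0,0],"twist": 0}

```text
clock: 20.5
eef_pos: [460.5, -268.9, 39.4]
tool_rot: [3.141, -0.003, 0.1]
force: [0.7, -0.2, 5.4]
width: -0.3
gripper_force: 2.8
```

Emit:
drive_tool:
  motion:
    - {"fingers": 0,"linear": [0,0,0.0015],"twist": 0}
    - {"fingers": 0,"linear": [0,0,0],"twist": 0}

```text
clock: 20.67
eef_pos: [460.8, -268.9, 38.0]
tool_rot: [3.141, -0.004, 0.1]
force: [-0.2, 0.7, 5.7]
width: -0.1
gripper_force: 2.5
```

Run:
```python
from h import *
s=monitor.read_state();print(s['clock'],s['eef_pos'],s['force'])
b=snap('side','s9')
box=(541.9,-259.7,0.10)
def W(L):
    c,q=np.cos(box[2]),np.sin(box[2]);return [box[0]+c*L[0]-q*L[1],box[1]+q*L[0]+c*L[1],L[2]]
# brightness across tab (radially 97.. upper/lower face edges) for candidate angles: +y side face of tab y=13
b0=load('side0')
for nm,im,angs in(('rest',b0,np.arange(-.12,.13,.04)),('now',b,np.arange(.54,.95,.04))):
    g=cv2.cvtColor(im['color'],cv2.COLOR_BGR2GRAY)
    print(nm)
    for th in angs:
        a=.436-th
        v=[]
        for off in(6,3,0,-4,-8,-11,-14):
            q=proj(im,[W((-(r*np.cos(a)-off*np.sin(a)*1),13,85+r*np.sin(a)+off*np.cos(a))) for r in(80,84,88,92,95,)])
            v.append(int(np.mean(cv2.remap(g,q[:,0].astype(np.float32),q[:,1].astype(np.float32),1))))
        print(round(th,2),v)
```

```text
20.6667 [ 460.84743871 -268.94011341   37.9967669 ] [-0.21899722  0.72608959  5.68968955]
rest
-0.12 [99, 77, 56, 41, 37, 38, 53]
-0.08 [72, 53, 43, 37, 40, 57, 88]
-0.04 [50, 42, 38, 38, 62, 93, 114]
0.0 [41, 38, 38, 58, 97, 116, 125]
0.04 [38, 39, 54, 91, 118, 125, 126]
0.08 [40, 59, 87, 115, 125, 126, 127]
0.12 [63, 92, 113, 124, 127, 127, 126]
now
0.54 [50, 53, 55, 47, 35, 31, 33]
0.58 [53, 54, 49, 36, 31, 33, 42]
0.62 [53, 47, 37, 31, 33, 44, 56]
0.66 [45, 36, 31, 32, 45, 57, 62]
0.7 [35, 31, 31, 43, 59, 63, 63]
0.74 [31, 32, 42, 57, 63, 63, 64]
0.78 [33, 44, 55, 63, 64, 64, 64]
0.82 [46, 57, 62, 63, 64, 64, 65]
0.86 [58, 62, 63, 64, 64, 65, 64]
0.9 [63, 63, 64, 64, 64, 64, 64]
0.94 [64, 64, 64, 65, 64, 64, 63]
```

The picture puts the tab at about 0.69 rad. The force pattern (peaks and dips about 0.06 rad before each click) agrees, so about 6 mm remain.

Emit:
drive_tool:
  motion:
    - {"fingers": 0,"linear": [0,0,0.002],"twist": 0}
    - {"fingers": 0,"linear": [0,0,0],"twist": 0}

```text
clock: 20.88
eef_pos: [461.2, -268.9, 36.0]
tool_rot: [3.141, -0.004, 0.1]
force: [2.7, 0.2, 5.9]
width: -0.1
gripper_force: 2.3
```

Emit:
drive_tool:
  motion:
    - {"fingers": 0,"linear": [0,0,0.0015],"twist": 0}
    - {"fingers": 0,"linear": [0,0,0],"twist": 0}

```text
clock: 21.05
eef_pos: [460.9, -269.1, 34.5]
tool_rot: [3.141, -0.004, 0.1]
force: [2.5, 0.8, 5.5]
width: 0.2
gripper_force: 2.4
```

Emit:
drive_tool:
  motion:
    - {"fingers": 0,"linear": [0,0,0.001],"twist": 0}
    - {"fingers": 0,"linear": [0,0,0],"twist": 0}

```text
clock: 21.22
eef_pos: [460.8, -269.1, 33.6]
tool_rot: [3.14, -0.004, 0.1]
force: [2.4, 0.7, 5.6]
width: -0.0
gripper_force: 2.5
```

```bash
cat > ang.py <<'E'
from h import *
# match tab strip template (in box radial frame) from the rest image against the present side image
def W(L,box=(541.9,-259.7,0.10)):
    c,q=np.cos(box[2]),np.sin(box[2]);L=np.array(L);return np.c_[box[0]+c*L[:,0]-q*L[:,1],box[1]+q*L[:,0]+c*L[:,1],L[:,2]]
def edge(im,y=13,rs=(88,91,94,96)):
    "angle of the lower dark->bright edge of the +y side face, per radius"
    g=cv2.cvtColor(im['color'],cv2.COLOR_BGR2GRAY).astype(np.float32);out=[]
    for r in rs:
        a=np.arange(.6,-.75,-.005)
        q=proj(im,W(np.c_[-r*np.cos(a),0*a+y,85+r*np.sin(a)])).astype(np.float32)
        v=cv2.remap(g,q[:,0],q[:,1],cv2.INTER_CUBIC).ravel();out.append((a,v))
    return out
def report(im,lo,hi):
    for a,v in edge(im):
        m=(a<=hi)&(a>=lo);a,v=a[m],v[m];i=np.argmin(v);L=np.median(v[i+25:i+45]);k=i+np.argmax(v[i:]>(v[i]+L)/2)
        print(int(v[i]),int(L),'lower edge at',a[k].round(3),end=' | ')
    print()
if __name__=='__main__':
    report(load('side0'),.0,.6)
    report(load('s9'),-.74,0)
    s=monitor.read_state();print(s['clock'],s['eef_pos'],s['force']);report(snap('side','s%d'%(s['clock']*100)),-.74,0)
E
python3 ang.py
```

```text
34 95 lower edge at 0.375 | 33 100 lower edge at 0.375 | 31 113 lower edge at 0.375 | 36 125 lower edge at 0.37 | 
26 63 lower edge at -0.315 | 24 62 lower edge at -0.315 | 27 63 lower edge at -0.315 | 35 62 lower edge at -0.31 | 
21.2167 [ 460.79946689 -269.0946918    33.5526123 ] [2.4316956  0.68843254 5.55096142]
21 64 lower edge at -0.365 | 24 63 lower edge at -0.365 | 26 63 lower edge at -0.375 | 32 64 lower edge at -0.375 |
```

Emit:
drive_tool:
  motion:
    - {"fingers": 0,"linear": [0,0,0.001],"twist": 0}
    - {"fingers": 0,"linear": [0,0,0],"twist": 0}

```text
clock: 21.43
eef_pos: [460.9, -269.1, 32.6]
tool_rot: [3.14, -0.004, 0.1]
force: [2.9, -0.2, 5.9]
width: -0.1
gripper_force: 2.6
```

Emit:
drive_tool:
  motion:
    - {"fingers": 0,"linear": [0,0,0.001],"twist": 0}
    - {"fingers": 0,"linear": [0,0,0],"twist": 0}
    - {"fingers": 0,"linear": [0,0,0],"twist": 0}

```text
clock: 21.68
eef_pos: [461.0, -269.1, 31.7]
tool_rot: [3.14, -0.004, 0.1]
force: [2.3, 0.8, 7.2]
width: -0.0
gripper_force: 2.8
```

```bash
python3 ang.py | tail -2
```

```text
21.6833 [ 460.95126902 -269.13843088   31.72800476] [2.25159962 0.84688072 7.17234943]
23 64 lower edge at -0.395 | 23 65 lower edge at -0.385 | 32 63 lower edge at -0.39 | 36 63 lower edge at -0.395 |
```

The force minimum at z = 36.0 (model: 0.715 rad) agrees with the image angle, so the third click is at about z = 30.7. One more millimetre, then hold.

Emit:
drive_tool:
  motion:
    - {"fingers": 0,"linear": [0,0,0.001],"twist": 0}
    - {"fingers": 0,"linear": [0,0,0],"twist": 0}
    - {"fingers": 0,"linear": [0,0,0],"twist": 0}
    - {"fingers": 0,"linear": [0,0,0],"twist": 0}
    - {"fingers": 0,"linear": [0,0,0],"twist": 0}

```text
clock: 22.15
eef_pos: [461.1, -269.1, 30.8]
tool_rot: [3.14, -0.004, 0.1]
force: [1.4, 0.3, 7.4]
width: -0.0
gripper_force: 3.0
```

```bash
python3 ang.py | tail -2
```

```text
22.15 [ 461.07760851 -269.11831303   30.84812504] [1.44314829 0.26554391 7.41437792]
26 65 lower edge at -0.41 | 27 63 lower edge at -0.41 | 27 62 lower edge at -0.41 | 30 61 lower edge at -0.41 |
```

θ ≈ 0.784, which is the third click. I'll hold it for over 2 s and also check the slab from the top camera.

Emit:
drive_tool:
  motion:
    - {"fingers": 0,"linear": [0,0,0],"twist": 0}
    - {"fingers": 0,"linear": [0,0,0],"twist": 0}
    - {"fingers": 0,"linear": [0,0,0],"twist": 0}
    - {"fingers": 0,"linear": [0,0,0],"twist": 0}
    - {"fingers": 0,"linear": [0,0,0],"twist": 0}

```text
clock: 22.62
eef_pos: [461.1, -269.1, 30.9]
tool_rot: [3.14, -0.004, 0.1]
force: [2.1, -0.0, 7.9]
width: -0.2
gripper_force: 3.0
```

Emit:
drive_tool:
  motion:
    - {"fingers": 0,"linear": [0,0,0],"twist": 0}
    - {"fingers": 0,"linear": [0,0,0],"twist": 0}
    - {"fingers": 0,"linear": [0,0,0],"twist": 0}
    - {"fingers": 0,"linear": [0,0,0],"twist": 0}
    - {"fingers": 0,"linear": [0,0,0],"twist": 0}

```text
clock: 23.03
eef_pos: [461.1, -269.2, 30.9]
tool_rot: [3.14, -0.004, 0.1]
force: [2.4, 0.3, 6.8]
width: 0.2
gripper_force: 3.0
```

Emit:
drive_tool:
  motion:
    - {"fingers": 0,"linear": [0,0,0],"twist": 0}
    - {"fingers": 0,"linear": [0,0,0],"twist": 0}
    - {"fingers": 0,"linear": [0,0,0],"twist": 0}
    - {"fingers": 0,"linear": [0,0,0],"twist": 0}
    - {"fingers": 0,"linear": [0,0,0],"twist": 0}

```text
clock: 23.45
eef_pos: [461.1, -269.1, 30.9]
tool_rot: [3.14, -0.004, 0.1]
force: [1.6, -0.1, 6.7]
width: 0.1
gripper_force: 3.0
```

Emit:
drive_tool:
  motion:
    - {"fingers": 0,"linear": [0,0,0],"twist": 0}
    - {"fingers": 0,"linear": [0,0,0],"twist": 0}
    - {"fingers": 0,"linear": [0,0,0],"twist": 0}
    - {"fingers": 0,"linear": [0,0,0],"twist": 0}
    - {"fingers": 0,"linear": [0,0,0],"twist": 0}

```text
clock: 23.87
eef_pos: [461.1, -269.2, 30.8]
tool_rot: [3.14, -0.004, 0.1]
force: [1.5, 1.1, 6.8]
width: -0.1
gripper_force: 3.0
```

Emit:
drive_tool:
  motion:
    - {"fingers": 0,"linear": [0,0,0],"twist": 0}
    - {"fingers": 0,"linear": [0,0,0],"twist": 0}
    - {"fingers": 0,"linear": [0,0,0],"twist": 0}
    - {"fingers": 0,"linear": [0,0,0],"twist": 0}
    - {"fingers": 0,"linear": [0,0,0],"twist": 0}

```text
clock: 24.28
eef_pos: [461.1, -269.2, 30.9]
tool_rot: [3.14, -0.004, 0.1]
force: [2.3, 1.0, 7.1]
width: 0.1
gripper_force: 3.0
```

Emit:
drive_tool:
  motion:
    - {"fingers": 0,"linear": [0,0,0],"twist": 0}
    - {"fingers": 0,"linear": [0,0,0],"twist": 0}
    - {"fingers": 0,"linear": [0,0,0],"twist": 0}
    - {"fingers": 0,"linear": [0,0,0],"twist": 0}
    - {"fingers": 0,"linear": [0,0,0],"twist": 0}

```text
clock: 24.7
eef_pos: [461.1, -269.1, 30.9]
tool_rot: [3.14, -0.004, 0.1]
force: [1.1, 0.6, 7.2]
width: -0.0
gripper_force: 3.0
```

Run:
```python
from h import *
a=load('top0');b=snap('top','tend');D=cv2.absdiff(a['color'],b['color']).max(2)
n,l,st,c=cv2.connectedComponentsWithStats((D>40).astype(np.uint8))
print([(*map(int,r),) for r in st[1:] if r[4]>15])
import ang;report=ang.report;report(snap('side','send'),-.74,0)
m=cv2.cvtColor(b['color'],cv2.COLOR_BGR2HSV);mm=np.zeros(D.shape,np.uint8);r=(slice(182,216),slice(266,310));mm[r]=((m[...,2]>150))[r]
cs=max(cv2.findContours(mm,0,1)[0],key=cv2.contourArea).reshape(-1,2);print(cv2.minAreaRect(ray(b,cs,16)[:,:2].astype(np.float32)))
```

```text
[(183, 168, 40, 27, 652), (256, 179, 256, 205, 24529), (350, 183, 9, 4, 23), (269, 189, 38, 18, 641), (352, 192, 9, 4, 23), (281, 328, 12, 7, 55)]
26 61 lower edge at -0.415 | 23 62 lower edge at -0.4 | 29 63 lower edge at -0.41 | 34 63 lower edge at -0.41 | 
((534.56396484375, -42.42228698730469), (131.06838989257812, 59.37080764770508), 86.25227355957031)
```

```bash
python3 -c "
from cell import ctrl;print(ctrl.finish_job())"
```

```text
the job is handed in; nothing more can be done
None
```

The slab lies on the cold plate, centred within about 1 mm and square within 0.3°, and the gripper has let go of it. The dial tab was held at the third click (about 0.78 rad by camera) for over 2 s, and the job was handed in at about 25 s with the tab still held down and nothing else seen to have moved.

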